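# Lay the tall cheese over to air its base

## Robot

A 6-joint arm with a two-finger parallel gripper is mounted at the origin on the work surface. World frame = base frame: x ahead of the robot, y to its left, z up, the work surface at z = 0. Lengths are in m, angles in rad, forces in N, time in s.
With the tool pointing down it reaches from about 0.375 to 0.9 m from the base axis. Payload 3.1 kg.
Tool frame: the origin (TCP) lies midway between the tips of the shut fingers; the grasp point (between the pads) lies 19 mm behind it; x points along the fingers, z is the direction in which the jaws open and shut, and the axes are right-handed (so a half turn about x gives the same grasp; the last joint's range is limited). The gripper opens to 85 mm and grips with 20 to 120 N. Pads are 22 mm wide; open, the fingers measure 114 mm over their backs; the gripper's body (76 mm by 85 mm) begins 54 mm behind the grasp point. The pads swing forward as they close: fully open they stand 13 mm farther back than shut.
Start: joints at [0.971, 0.527, 1.433, -0, 1.181, -0.178], TCP at [0.256, 0.57, 0.205] pointing down, gripper open.
Joint ranges: [-3.08, 3.08], [-0.75, 2.2], [0.22, 2.44], [-1.43, 4.57], [0, 2.65], [-2.85, 2.85]. Speed limits (rad/s): [2.79, 2.79, 3.14, 3.14, 3.14, 3.14].

## Interface

Orientations are given as a unit quaternion [x, y, z, w].
In Python, from station import status, snapshot, camera_params, ticket gives the robot as it stands.
- The arm moves only by the tool arm_command, never from a script. Its argument "series" is a list that holds one entry, the list of rows, each a list of 4 numbers: the shift along the tool's x, y, z in mm, then the turn about the tool's x in rad. A call has 1 to 10 rows; each row shifts and turns the commanded pose from where the row before left it, along the tool's axes as they then stand; what a row does not reach is not made up. A row lasts 1/10 s, in which the tool goes at most 50 mm and 8.59 degrees, less where a joint would pass 70% of its speed; a pose out of reach is approached as far as the arm can. A call is refused whole if a number of a shift passes 50 or a number of a turn 0.15, either way. A call with a gripper value outside its range is refused whole. "jaw" is the opening in per cent of the stroke, from 0 (shut) to 100 (fully open), set as the call begins (left out, the last holds). The fingers move at their own pace and stop on an object; "force" is the grip in N (left out, the last holds). Time passes only in rows, so rows that do not move let the fingers close. It gives the time, the measured TCP pose, the force and the opening at its end, in the units of the state.
- status.sense(): the state, without advancing time (a new reading comes with each control period).
- snapshot(name): name is "scene" or "top" or "wrist"; returns the picture (480x640x3 uint8, red, green, blue); there is no depth.
- camera_params(name): a dict with "fovy" (degrees; the focal length in pixels is half the picture's height over the tangent of half this angle, whatever the lens; pixels are square), "cx", "cy" (the principal point, pixels), "k1" (the pictures are not rectified: a ray, as slopes to the right and down, at radius r is drawn at 1 + k1 r^2 times it, then the intrinsics apply), "extrinsics" (4x4, takes a point from camera to world coordinates); the wrist camera has in their place "mount" (4x4, takes a point from camera to tool coordinates, whose origin is the TCP and whose axes are the tool frame's). Camera axes: x right, y down, z forward; pixel columns grow to the right and rows downward; lengths in m; the calibration is good to about 2 mm. A picture is of the moment at which its call begins: read the wrist's pose just before it. camera_params takes no time and is no camera call.
- ticket.sign_off(): hands the job in, once; it reports no verdict.
The state is a dict: "t": time; "q": joint angles; "qd": joint speeds; "tau": joint torques, N m; "tcp_pos": TCP position; "tool_rot": TCP orientation; "force": force on the tool from outside, world axes, zero at the start; "ft_torque": the same for the moment, N m; "finger_gap": opening from 0.0 (shut) to 1.0 (fully open).
Only numpy, scipy, OpenCV 4.12 (cv2) and the standard library are available. Lean on these libraries where they do the work, as an engineer would, in place of code of your own. Each camera call takes 0.05 s, during which the arm holds its last target. There are 200 camera calls.

## Task

The base of the tall cheese on the railed ripening board has to dry. With your fingertips, push the tall cheese over so that it lies on its side in its own channel of the board with its narrow end towards the cross batten, then push it along the channel until its narrow end rests against the batten. Only push it, never pick it up, and leave the two short cheeses standing where they are and the jar and the brush undisturbed.

Things in the scene. Friction and masses are not known exactly. Their poses are not given: they have to be found in the camera images.
- board: Fixed wooden board 245 (x) by 316 (y) by 18 mm thick; origin: centre of its underside, z up. Four rails along x (16 wide, 14 high, at y = -150, -50, 50, 150 mm) form three channels 84 mm wide. A cross batten (15 thick, 34 high) closes their far (+x) end; the end towards the robot is open. One cheese stands in each channel, in any order, near the open end (x about -80 mm).
- board_stop (a point): Foot of the cross batten's inner face, in the middle of the board's width: board x = +107.5 mm, y = 0, z = 18 mm (the channel floor). Axes as the board's: +x is the way the tall cheese must fall and be pushed.
- tall_cheese: Tall cheese: firm orange cone, 100 mm high, 62 wide at the base, 48 wide at 86 mm height, top rounded; 0.2 to 0.33 kg, loose. Origin: centre of its base; z along its axis to the narrow end. Pushed slowly 75 mm above the channel floor it tips rather than slides and falls by itself past about 35 degrees. Lying, its origin is 31 mm above the channel floor and it has some 55 mm to slide to the batten.
- tall_cheese_nose (a point): Centre of the tall cheese's narrow end, on its axis 100 mm from its base; axes as the cheese's.
- short_cheese_a: Short cheese, same orange rind and base, 62 mm high and 62 mm wide at the base, standing in its channel. Origin at the centre of its base, z up. Bystander.
- short_cheese_b: The other short cheese, just like the first. Bystander.
- jar: Closed jar, 66 mm in diameter, 85 mm high, on the table to the left of the board. Origin at the centre of its underside. Bystander.
- brush: Hand brush lying on the table to the right of the board. Bystander.
Things that resemble listed ones, but are neither listed nor needed, are in the scene too. What is shaped like the tall_cheese but black or red is not meant.

How it is judged:
By the outcome, as a careful person would: the job done as asked, in the order asked, and still so for the second after the job is handed in, with the robot touching nothing.
It also fails if it takes over 42 s, if anything falls off the work surface, if the arm or the gripper's body presses on something with over 40 N, if the wrist force passes 120 N, or if a joint passes its speed limit or range.

## Working session

There is one attempt and no reset: what is moved stays moved. The work goes in short steps, Python scripts to look and compute and a tool call to move; the robot and the scene stay as the last step left them, time stands still between calls to the robot, and variables do not carry over. Pictures are saved under pics/ and viewed, about 8 in all and at most 12, crops included, and the job is handed in when it is done.

Besides the shell and the picture viewer there is one more tool, called after "Call:" by a JSON object that holds its "fn" and its "kwargs". arm_command: Moves the arm, as the interface text tells. Its arguments: {"type":"object","properties":{"series":{"type":"array"},"jaw":{"type":"number"},"force":{"type":"number"}},"required":["series"]}

```bash
mkdir -p pics; cat > h.py <<'E'
import numpy as np, cv2
from station import status, snapshot, camera_params, ticket
from scipy.spatial.transform import Rotation as R
def ray(name,u,v,T=None):
    p=camera_params(name); f=240/np.tan(np.radians(p["fovy"])/2)
    d=np.array([(u-p["cx"])/f,(v-p["cy"])/f]); s=d.copy()
    for _ in range(20): s=d/(1+p["k1"]*(s@s))
    E=np.array(p["extrinsics"]) if T is None else T
    return E[:3,3],E[:3,:3]@np.array([s[0],s[1],1])
def onz(name,u,v,z,T=None):
    o,d=ray(name,u,v,T); return o+d*(z-o[2])/d[2]
def proj(name,P):
    p=camera_params(name); f=240/np.tan(np.radians(p["fovy"])/2)
    E=np.array(p["extrinsics"]); c=E[:3,:3].T@(np.array(P)-E[:3,3]); s=c[:2]/c[2]
    return s*(1+p["k1"]*(s@s))*f+[p["cx"],p["cy"]]
def save(name,fn):
    im=snapshot(name); cv2.imwrite("pics/"+fn,im[:,:,::-1]); return im
E
python3 - <<'E'
from h import *
save("top","top0.png");save("scene","sc0.png")
s=status.sense();print(s["t"],s["tcp_pos"],s["tool_rot"],s["force"])
for n in("top","scene"):print(np.round(camera_params(n)["extrinsics"],3).tolist())
E
```

```text
0.1 [0.25545472 0.56965508 0.20396708] [-0.38450742  0.59421503  0.3839959   0.59296685] [ 0.20996174 -0.05001212 -0.42754217]
[[-0.027, -0.995, 0.091, 0.398], [-1.0, 0.028, 0.01, 0.0], [-0.013, -0.091, -0.996, 1.446], [0.0, 0.0, 0.0, 1.0]]
[[-0.534, 0.681, -0.501, 1.116], [0.845, 0.431, -0.316, 0.395], [0.0, -0.592, -0.806, 1.032], [0.0, 0.0, 0.0, 1.0]]
```

View pics/top0.png

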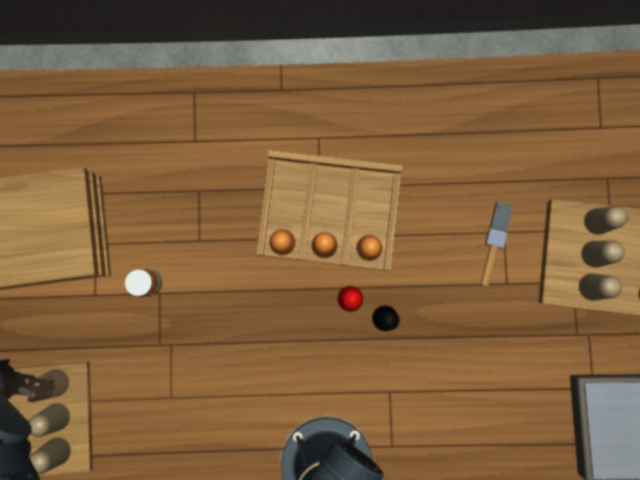

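View pics/sc0.png

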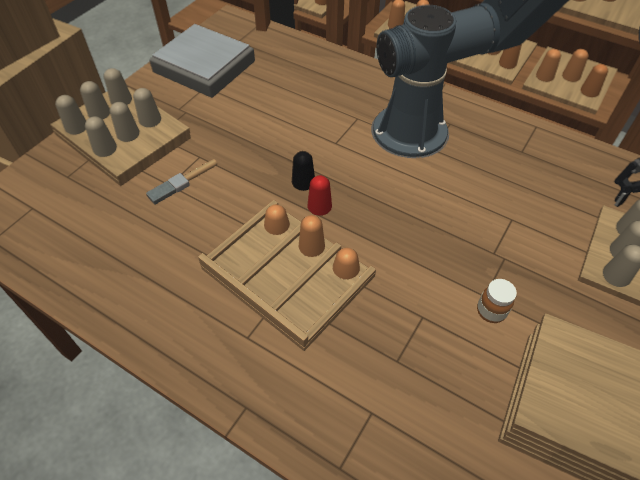

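Tall cheese is in the middle channel (top view about (324,244); scene about (312,235)). The red (350,298) and black (385,318) decoys stand close behind it. Next I'll localise on an enlarged crop.

```bash
python3 - <<'E'
from h import *
im=cv2.imread("pics/top0.png")
c=cv2.resize(im[140:340,240:440],None,fx=3,fy=3,interpolation=cv2.INTER_CUBIC);cv2.imwrite("pics/c.png",c)
P=[onz("top",*a) for a in((268,151,.052),(402,165,.052),(390,270,.032),(257,255,.032))]
for p in P:print(p)
print("red top",onz("top",350,297,.1),"black",onz("top",386,318,.1),"tall",onz("top",324,243,.11),"L",onz("top",282,241,.075),"R",onz("top",370,246,.075),"jar",onz("top",140,282,.085))
hsv=cv2.cvtColor(im,cv2.COLOR_BGR2HSV)
E
```

```text
[0.72153813 0.11534398 0.052     ]
[ 0.67903674 -0.1957635   0.052     ]
[ 0.43665804 -0.16103174  0.032     ]
[0.48003635 0.14777425 0.032     ]
red top [ 0.37774397 -0.06298334  0.1       ] black [ 0.33002468 -0.14031215  0.1       ] tall [ 0.49795363 -0.00901291  0.11      ] L [0.50777399 0.08594779 0.075     ] R [ 0.49087846 -0.11313984  0.075     ] jar [0.42408729 0.40418959 0.085     ]
```

View pics/c.png

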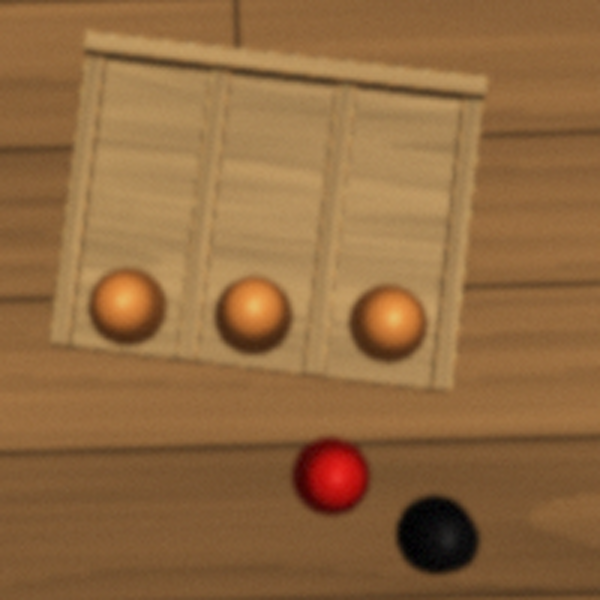

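```bash
cat >> h.py <<'E'
YAW=np.radians(-7.9); BC=np.array([.5793,-.0234])
def b2w(x,y,z=0): 
    c,s=np.cos(YAW),np.sin(YAW); return np.array([BC[0]+c*x-s*y,BC[1]+s*x+c*y,z])
def w2b(p):
    c,s=np.cos(YAW),np.sin(YAW); d=np.array(p)[:2]-BC; return np.array([c*d[0]+s*d[1],-s*d[0]+c*d[1],p[2]])
def goto(x,y,z):
    s=status.sense(); M=R.from_quat(s["tool_rot"]).as_matrix()
    print("t",s["t"],"board pos mm",np.round(w2b(s["tcp_pos"])*1e3,1),"force",np.round(s["force"],1))
    B=R.from_euler('z',YAW).as_matrix()
    print("tool axes in board (cols)\n",np.round(B.T@M,3))
    print("tool shift mm",np.round(M.T@(b2w(x,y,z)-s["tcp_pos"])*1e3,1))
E
python3 - <<'E'
from h import *
goto(-.15,.003,.205)
E
```

```text
t 0.1 board pos mm [-402.3  542.9  204. ] force [ 0.2 -0.1 -0.4]
tool axes in board (cols)
 [[-0.001 -0.96   0.28 ]
 [-0.002  0.28   0.96 ]
 [-1.     0.    -0.002]]
tool shift mm [-3.000e-01 -3.934e+02 -4.476e+02]
```

Call:
{"fn": "arm_command", "kwargs": {"series": [[[0, -28, -32, 0], [0, -28, -32, 0], [0, -28, -32, 0], [0, -28, -32, 0], [0, -28, -32, 0], [0, -28, -32, 0], [0, -28, -32, 0], [0, -28, -32, 0], [0, -28, -32, 0], [0, -28, -32, 0]]], "jaw": 25}}

```text
t: 1.1
tcp_pos: [0.3803, 0.162, 0.2047]
tool_rot: [-0.384, 0.594, 0.384, 0.593]
force: [0.5, -0.3, -0.5]
finger_gap: 0.252
```

Call:
{"fn": "arm_command", "kwargs": {"series": [[[0, -28, -32, 0], [0, -28, -32, 0], [0, -28, -32, 0], [0, -28, -32, 0], [0, 0, 0, -0.142], [0, 0, 0, -0.142], [0, 0, 0, 0]]]}}

```text
t: 1.8
tcp_pos: [0.4298, 0.0005, 0.2045]
tool_rot: [-0.464, 0.534, 0.464, 0.533]
force: [-0.9, -0.4, -0.1]
finger_gap: 0.247
```

```bash
python3 - <<'E'
from h import *
goto(-.15,.003,.093)
s=status.sense();p=camera_params("wrist")
M=np.eye(4);M[:3,:3]=R.from_quat(s["tool_rot"]).as_matrix();M[:3,3]=s["tcp_pos"];np.save("T.npy",M@np.array(p["mount"]))
a=save("wrist","w1.png")
E
```

```text
t 1.8 board pos mm [-151.4    3.1  204.5] force [-0.9 -0.4 -0.1]
tool axes in board (cols)
 [[-0.001 -1.     0.001]
 [ 0.     0.001  1.   ]
 [-1.     0.001  0.   ]]
tool shift mm [111.5  -1.5  -0.2]
```

View pics/w1.png

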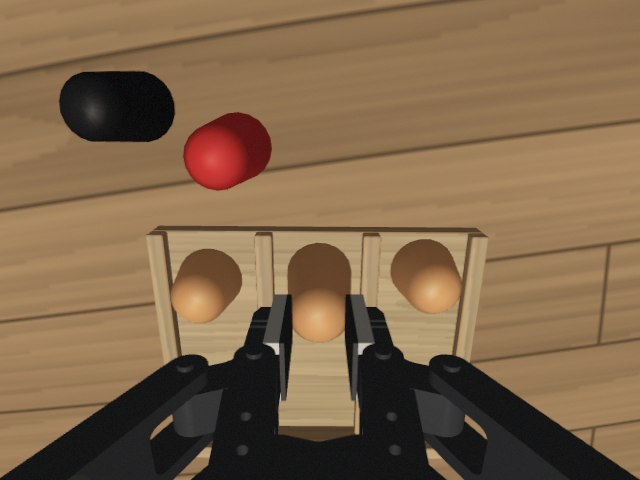

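```bash
python3 - <<'E'
from h import *
T=np.load("T.npy")
for n,u,v,z in(("cheese back",319,243,.018),("cheese L",288,275,.018),("cheese R",351,275,.018),("board edge L",150,227,.018),("board edge R",486,231,.032),("red back",250,113,.0),("red side",271,145,0),("A back",205,249,.018),("B back",427,239,.018)):
    print(n,np.round(w2b(onz("wrist",u,v,z,T))*1e3))
E
```

```text
cheese back [-109.    5.   18.]
cheese L [-76. -26.  18.]
cheese R [-76.  36.  18.]
board edge L [-125. -156.   18.]
board edge R [-125.  157.   32.]
red back [-227.  -58.    0.]
red side [-199.  -40.    0.]
A back [-103. -105.   18.]
B back [-113.  107.   18.]
```

Call:
{"fn": "arm_command", "kwargs": {"series": [[[28, 0, 0, 0], [28, 0, 0, 0], [28, 0, 0, 0], [27, 0, 0, 0], [0, 0, 0, 0]]]}}

```text
t: 2.35
tcp_pos: [0.4276, 0.002, 0.0914]
tool_rot: [-0.462, 0.535, 0.466, 0.532]
force: [-0.5, 0.2, 0.2]
finger_gap: 0.246
```

Call:
{"fn": "arm_command", "kwargs": {"series": [[[0, -10, 0, 0], [0, -10, 0, 0], [0, -8, 0, 0], [0, -4, 0, 0], [0, -4, 0, 0], [0, -3, 0, 0], [0, -3, 0, 0], [0, -3, 0, 0], [0, -3, 0, 0], [0, -3, 0, 0]]]}}

```text
t: 3.35
tcp_pos: [0.4807, -0.006, 0.0938]
tool_rot: [-0.464, 0.533, 0.464, 0.533]
force: [-0.3, 0.0, 0.1]
finger_gap: 0.252
```

```bash
python3 - <<'E'
from h import *
goto(-.07,.004,.093)
save("scene","s2.png")
im=cv2.imread("pics/s2.png");cv2.imwrite("pics/s2c.png",cv2.resize(im[140:360,190:400],None,fx=2.5,fy=2.5))
E
```

```text
t 3.35 board pos mm [-100.1    3.7   93.8] force [-0.3  0.   0.1]
tool axes in board (cols)
 [[-0. -1. -0.]
 [ 0. -0.  1.]
 [-1.  0.  0.]]
tool shift mm [  0.8 -30.1   0.3]
```

View pics/s2c.png

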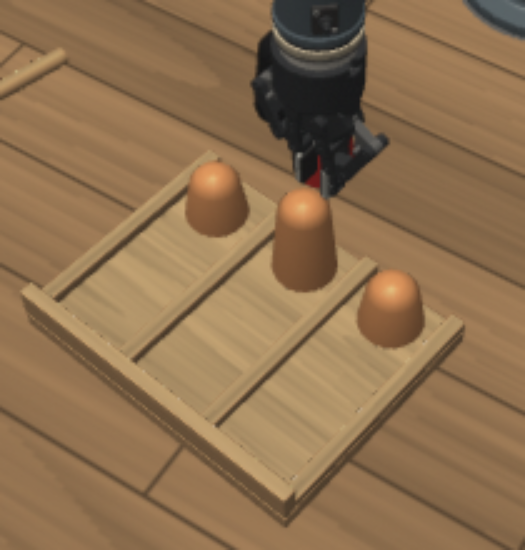

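The cheese is still upright with the fingers just behind it and no contact force. I'll keep pushing slowly.

Call:
{"fn": "arm_command", "kwargs": {"series": [[[0, -3, 0, 0], [0, -3, 0, 0], [0, -3, 0, 0], [0, -3, 0, 0], [0, -3, 0, 0], [0, 0, 0, 0]]]}}

```text
t: 4.0
tcp_pos: [0.4961, -0.0082, 0.0939]
tool_rot: [-0.465, 0.533, 0.464, 0.533]
force: [-0.0, 0.3, 0.5]
finger_gap: 0.255
```

```bash
python3 - <<'E'
from h import *
goto(-.07,.004,.093)
save("scene","s3.png")
im=cv2.imread("pics/s3.png");cv2.imwrite("pics/s3c.png",cv2.resize(im[140:360,190:400],None,fx=2.5,fy=2.5))
E
```

```text
t 4.0 board pos mm [-84.5   3.6  93.9] force [-0.   0.3  0.5]
tool axes in board (cols)
 [[ 0.001 -1.    -0.   ]
 [-0.    -0.     1.   ]
 [-1.    -0.001 -0.   ]]
tool shift mm [  0.9 -14.5   0.4]
```

View pics/s3c.png

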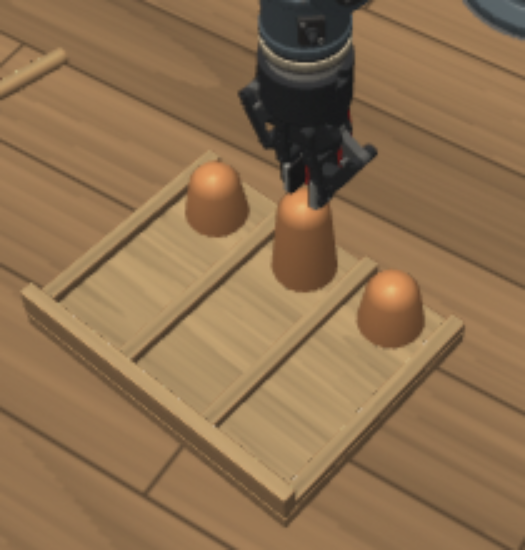

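```bash
python3 - <<'E'
from h import *
for P in((-.079,.004,.118),(-.079,.004,.018),(-.048,.004,.018),(-.0845,.0145,.094),(-.0845,-.0065,.094),(-.0845,.004,.113),(-.0845,.004,.205),(.1225,-.158,.052),(.1225,.158,.052),(-.079,.104,.08),(-.079,-.096,.08)):
    print(P,np.round((proj("scene",b2w(*P))-[190,140])*2.5))
im=cv2.imread("pics/s3.png");a=im[195:265,290:340]
s=status.sense();p=camera_params("wrist")
M=np.eye(4);M[:3,:3]=R.from_quat(s["tool_rot"]).as_matrix();M[:3,3]=s["tcp_pos"];np.save("T.npy",M@np.array(p["mount"]))
save("wrist","w2.png");w=cv2.imread("pics/w2.png")
cv2.imwrite("pics/mix.png",np.hstack([cv2.resize(a,(400,560),interpolation=cv2.INTER_CUBIC),cv2.resize(w[:, 120:463],(400,560))]))
E
```

```text
(-0.079, 0.004, 0.118) [304. 201.]
(-0.079, 0.004, 0.018) [305. 268.]
(-0.048, 0.004, 0.018) [283. 289.]
(-0.0845, 0.0145, 0.094) [318. 220.]
(-0.0845, -0.0065, 0.094) [300. 208.]
(-0.0845, 0.004, 0.113) [308. 201.]
(-0.0845, 0.004, 0.205) [308. 131.]
(0.1225, -0.158, 0.052) [ 20. 290.]
(0.1225, 0.158, 0.052) [288. 499.]
(-0.079, 0.104, 0.08) [392. 286.]
(-0.079, -0.096, 0.08) [223. 172.]
```

View pics/mix.png

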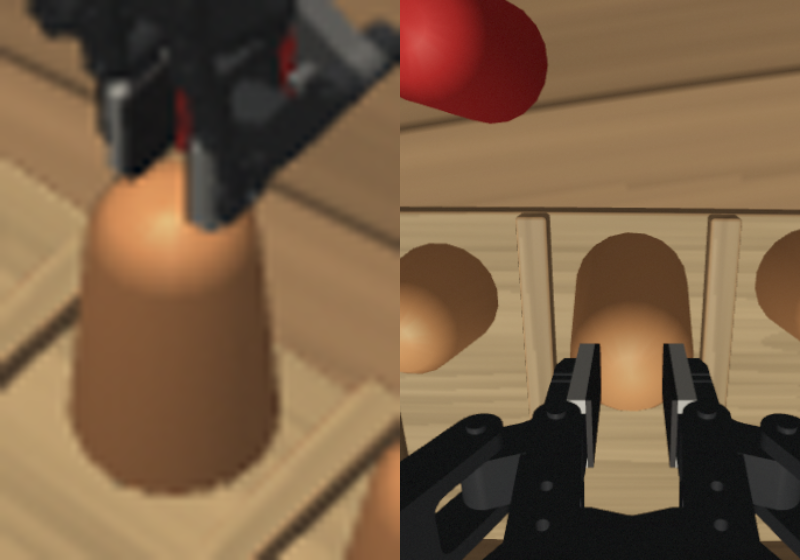

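The finger tips, partly open, stand ~13 mm above the TCP, so they passed over the cheese's rounded shoulders without touching. I'll back off, shut the jaws and approach again.

Call:
{"fn": "arm_command", "kwargs": {"series": [[[0, 5, 0, 0], [0, 10, 0, 0], [0, 15, 0, 0], [0, 20, 0, 0], [0, 7, 0, 0]]]}}

```text
t: 4.6
tcp_pos: [0.4352, 0.0007, 0.0936]
tool_rot: [-0.463, 0.534, 0.466, 0.532]
force: [0.4, -0.3, 0.1]
finger_gap: 0.252
```

Call:
{"fn": "arm_command", "kwargs": {"series": [[[0, 0, 0, 0], [0, 0, 0, 0], [0, 0, 0, 0], [0, 0, 0, 0], [0, 0, 0, 0]]], "jaw": 0}}

```text
t: 5.1
tcp_pos: [0.4395, -0.0004, 0.0938]
tool_rot: [-0.465, 0.533, 0.464, 0.533]
force: [0.1, -0.5, 1.0]
finger_gap: -0.002
```

Call:
{"fn": "arm_command", "kwargs": {"series": [[[0, -8, 0, 0], [0, -8, 0, 0], [0, -4, 0, 0], [0, -3, 0, 0], [0, -3, 0, 0], [0, -3, 0, 0], [0, -3, 0, 0]]]}}

```text
t: 5.8
tcp_pos: [0.4707, -0.0046, 0.0938]
tool_rot: [-0.464, 0.533, 0.464, 0.533]
force: [-1.0, -0.2, -0.3]
finger_gap: 0.002
```

```bash
python3 - <<'E'
from h import *
goto(-.07,.004,.093)
save("scene","s4.png")
im=cv2.imread("pics/s4.png");cv2.imwrite("pics/s4c.png",cv2.resize(im[180:290,250:360],None,fx=4,fy=4))
E
```

```text
t 5.8 board pos mm [-110.1    3.7   93.8] force [-1.  -0.2 -0.3]
tool axes in board (cols)
 [[-0. -1. -0.]
 [-0. -0.  1.]
 [-1.  0. -0.]]
tool shift mm [  0.8 -40.1   0.3]
```

View pics/s4c.png

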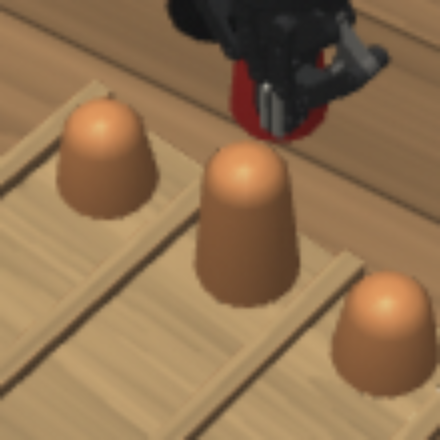

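Call:
{"fn": "arm_command", "kwargs": {"series": [[[0, -3, 0, 0], [0, -3, 0, 0], [0, -3, 0, 0], [0, -3, 0, 0], [0, 0, 0, 0]]]}}

```text
t: 6.35
tcp_pos: [0.4833, -0.0064, 0.0939]
tool_rot: [-0.465, 0.533, 0.464, 0.533]
force: [-0.6, -0.6, 0.1]
finger_gap: 0.002
```

```bash
cat >> h.py <<'E'
def orange(im):  # RGB; bounding boxes of rind blobs in scene picture, middle cheese only
    h=cv2.cvtColor(im,cv2.COLOR_RGB2HSV); m=((h[...,0]>=7)&(h[...,0]<=14)&(h[...,1]>125)).astype(np.uint8)
    m[:190]=0;m[350:]=0;m[:,:255]=0;m[:,380:]=0
    n,l,st,c=cv2.connectedComponentsWithStats(m)
    return [(st[i].tolist(),np.round(c[i],1).tolist()) for i in range(1,n) if st[i][4]>150]
E
python3 - <<'E'
from h import *
print(status.sense()["force"],status.sense()["tcp_pos"])
for f in("s2","s4"):print(orange(cv2.imread(f"pics/{f}.png")[:,:,::-1]))
print(orange(save("scene","s5.png")))
E
```

```text
[-0.58769714 -0.58061097  0.08837935] [ 0.4832641  -0.00644385  0.09386062]
[([264, 204, 26, 31, 584], [276.0, 219.8]), ([299, 215, 26, 42, 866], [311.2, 236.3]), ([333, 247, 27, 32, 640], [346.0, 263.6])]
[([264, 204, 26, 31, 583], [276.0, 219.8]), ([299, 215, 26, 42, 866], [311.3, 236.2]), ([333, 247, 27, 32, 644], [346.0, 263.6])]
[([264, 204, 25, 31, 579], [276.0, 219.9]), ([299, 215, 26, 42, 857], [311.3, 236.5]), ([333, 247, 27, 32, 641], [346.1, 263.5])]
```

```bash
python3 - <<'E'
from h import *
im=cv2.imread("pics/s5.png");w=save("wrist","w5.png")[:,:,::-1]
cv2.imwrite("pics/m5.png",np.hstack([cv2.resize(im[185:265,280:340],(420,560),interpolation=cv2.INTER_CUBIC),cv2.resize(w[180:460,220:410],(380,560))]))
print(np.round(camera_params("wrist")["mount"],3).tolist())
E
```

```text
[[-0.0, -0.311, 0.95, -0.17], [0.001, -0.95, -0.311, 0.081], [1.0, 0.001, 0.0, 0.001], [0.0, 0.0, 0.0, 1.0]]
```

View pics/m5.png

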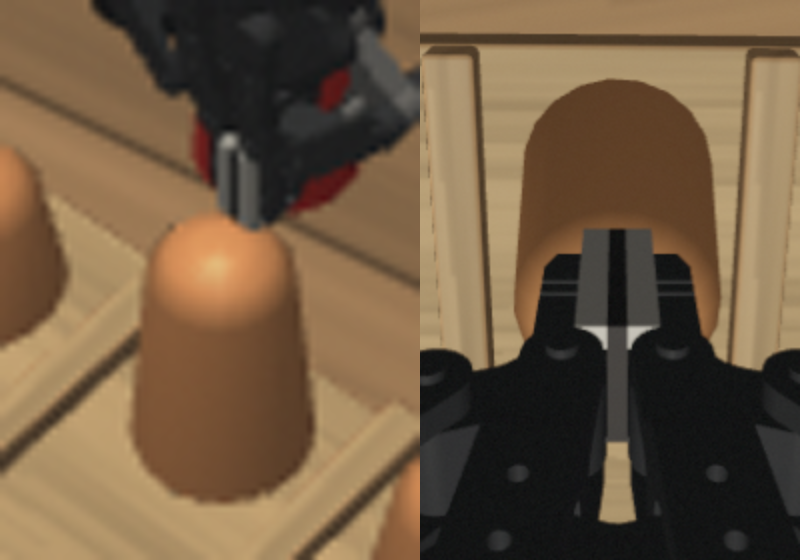

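```bash
python3 - <<'E'
from h import *
s=status.sense();p=camera_params("wrist");print(p["fovy"],p["cx"],p["cy"],p["k1"])
M=np.eye(4);M[:3,:3]=R.from_quat(s["tool_rot"]).as_matrix();M[:3,3]=s["tcp_pos"];T=M@np.array(p["mount"])
o,d=ray("wrist",318,295,T);o2,d2=ray("scene",315,217.6)
A=np.stack([d,-d2],1);k=np.linalg.lstsq(A,o2-o,rcond=None)[0]
a,b=o+k[0]*d,o2+k[1]*d2;print("tip",w2b(a)*1e3,w2b(b)*1e3,"tcp",w2b(s["tcp_pos"])*1e3)
f=240/np.tan(np.radians(p["fovy"])/2);print("tcp px v",.129*f+p["cy"])
# cheese top: wrist back silhouette + scene
print("scene proj tcp",proj("scene",s["tcp_pos"]))
E
```

```text
62.43762340268092 318.19550309988927 236.47809967488263 -0.049862667908119995
tip [-99.46636109   4.17946768 104.74586556] [-96.68693846  -1.69112718 106.1353278 ] tcp [-98.19920431   3.66168017  93.77744053]
tcp px v 287.56127712108474
scene proj tcp [317.27840234 221.88190159]
```

The picture shows the tips clipping in front of the cheese's apex (mix 245,228), and projection puts them about 18 mm above the reported TCP. So I'm passing over the dome. I'll back off, drop 18 mm and push again.

Call:
{"fn": "arm_command", "kwargs": {"series": [[[0, 10, 0, 0], [0, 15, 0, 0], [0, 15, 0, 0], [9, 0, 0, 0], [9, 0, 0, 0], [0, -6, 0, 0], [0, -6, 0, 0], [0, -4, 0, 0], [0, -4, 0, 0], [0, 0, 0, 0]]]}}

```text
t: 7.45
tcp_pos: [0.4641, -0.0038, 0.076]
tool_rot: [-0.465, 0.533, 0.464, 0.534]
force: [-0.7, 0.8, -0.7]
finger_gap: -0.005
```

Call:
{"fn": "arm_command", "kwargs": {"series": [[[0, -3, 0, 0], [0, -3, 0, 0], [0, -3, 0, 0], [0, -3, 0, 0], [0, -3, 0, 0], [0, 0, 0, 0]]]}}

```text
t: 8.05
tcp_pos: [0.4708, -0.0041, 0.077]
tool_rot: [-0.461, 0.536, 0.468, 0.53]
force: [-12.8, 0.9, 23.7]
finger_gap: -0.002
```

```bash
python3 - <<'E'
from h import *
s=status.sense();print(s["t"],s["force"],w2b(s["tcp_pos"])*1e3)
print(orange(save("scene","s6.png")))
E
```

```text
8.05 [-12.79467351   0.87177226  23.70071815] [-110.12318194    4.2048987    76.95203729]
[([264, 204, 26, 31, 583], [276.0, 219.8]), ([299, 216, 26, 41, 840], [310.8, 236.7]), ([333, 247, 27, 32, 642], [346.0, 263.6])]
```

```bash
python3 - <<'E'
from h import *
im=cv2.imread("pics/s6.png");w=save("wrist","w6.png")[:,:,::-1]
cv2.imwrite("pics/m6.png",np.hstack([cv2.resize(im[165:265,270:345],(420,560),interpolation=cv2.INTER_CUBIC),cv2.resize(w[60:480,175:460],(380,560))]))
s=status.sense();print(s["force"],s["ft_torque"])
E
```

```text
[-12.32641959   0.9002881   23.08416621] [ 0.07324015  1.97663383 -0.02149141]
```

View pics/m6.png

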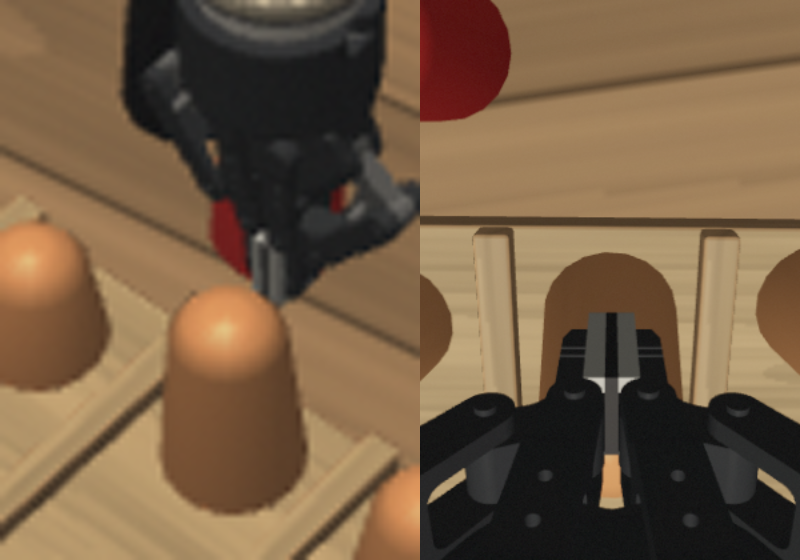

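The tip is jammed down onto the dome's shoulder (23 N up, 12 N back), so the true tip is still higher than assumed, roughly 30 mm above the TCP. I'll back off and go lower.

Call:
{"fn": "arm_command", "kwargs": {"series": [[[0, 5, 0, 0], [0, 10, 0, 0], [0, 15, 0, 0], [7, 0, 0, 0], [7, 0, 0, 0], [0, -5, 0, 0], [0, -5, 0, 0], [0, -5, 0, 0], [0, -3, 0, 0], [0, 0, 0, 0]]]}}

```text
t: 9.15
tcp_pos: [0.4658, -0.004, 0.0618]
tool_rot: [-0.464, 0.533, 0.465, 0.533]
force: [0.1, -0.0, -0.6]
finger_gap: 0.001
```

Call:
{"fn": "arm_command", "kwargs": {"series": [[[0, -3, 0, 0], [0, -3, 0, 0], [0, -3, 0, 0], [0, 0, 0, 0]]]}}

```text
t: 9.55
tcp_pos: [0.4752, -0.0053, 0.062]
tool_rot: [-0.465, 0.533, 0.464, 0.533]
force: [-2.8, 0.4, 3.7]
finger_gap: -0.003
```

```bash
python3 - <<'E'
from h import *
s=status.sense();print(s["t"],s["force"],w2b(s["tcp_pos"])*1e3)
print(orange(save("scene","s7.png")))
E
```

```text
9.55 [-2.77893718  0.44144441  3.68380348] [-105.57203822    3.62382176   62.01508293]
[([264, 204, 25, 31, 581], [276.0, 219.9]), ([297, 217, 27, 40, 803], [309.6, 237.4]), ([333, 247, 27, 32, 645], [346.0, 263.6])]
```

It is tipping now: the top is shifting towards +x and the base stays put. I'll continue.

Call:
{"fn": "arm_command", "kwargs": {"series": [[[0, -3, 0, 0], [0, -3, 0, 0], [0, -3, 0, 0], [0, -3, 0, 0], [0, -3, 0, 0], [0, 0, 0, 0]]]}}

```text
t: 10.2
tcp_pos: [0.4912, -0.0076, 0.0619]
tool_rot: [-0.465, 0.533, 0.464, 0.534]
force: [-0.4, -0.3, 2.1]
finger_gap: 0.002
```

```bash
python3 - <<'E'
from h import *
s=status.sense();print(s["t"],s["force"],w2b(s["tcp_pos"])*1e3)
print(orange(save("scene","s8.png")))
E
```

```text
10.2 [-0.38397029 -0.2576432   2.12850308] [-89.47681016   3.48543711  61.94564984]
[([264, 204, 26, 31, 582], [276.0, 219.8]), ([290, 223, 33, 34, 735], [306.6, 239.7]), ([333, 247, 27, 32, 645], [346.1, 263.6])]
```

Call:
{"fn": "arm_command", "kwargs": {"series": [[[0, -3, 0, 0], [0, -3, 0, 0], [0, -3, 0, 0], [0, -3, 0, 0], [0, -3, 0, 0], [0, -3, 0, 0], [0, 0, 0, 0]]]}}

```text
t: 10.95
tcp_pos: [0.5083, -0.0099, 0.0615]
tool_rot: [-0.465, 0.533, 0.464, 0.533]
force: [0.0, 0.4, -0.3]
finger_gap: -0.0
```

```bash
python3 - <<'E'
from h import *
s=status.sense();print(s["t"],s["force"],w2b(s["tcp_pos"])*1e3)
print(orange(save("scene","s9.png")))
E
```

```text
10.95 [ 0.02357689  0.43655378 -0.29562891] [-72.16730617   3.5764892   61.49429984]
[([264, 204, 26, 31, 582], [276.0, 219.9]), ([266, 238, 44, 44, 883], [287.4, 260.8]), ([333, 247, 27, 32, 642], [346.0, 263.6])]
```

It has fallen (blob moved to 287,261). I'll retreat, lower behind its base, then push.

Call:
{"fn": "arm_command", "kwargs": {"series": [[[0, 10, 0, 0], [0, 15, 0, 0], [10, 0, 0, 0], [10, 0, 0, 0], [8, 0, 0, 0], [6, 0, 0, 0], [0, 0, 0, 0]]]}}

```text
t: 11.7
tcp_pos: [0.4823, -0.0063, 0.0266]
tool_rot: [-0.464, 0.534, 0.465, 0.533]
force: [-0.2, -0.4, -0.3]
finger_gap: 0.002
```

```bash
python3 - <<'E'
from h import *
s=status.sense();print(s["t"],s["force"],w2b(s["tcp_pos"])*1e3)
im=save("scene","s10.png")[:,:,::-1];w=save("wrist","w10.png")[:,:,::-1]
print(orange(im[:,:,::-1]))
cv2.imwrite("pics/m10.png",np.hstack([cv2.resize(im[180:300,250:350],(465,560),interpolation=cv2.INTER_CUBIC),cv2.resize(w[60:480,195:440],(330,560))]))
E
```

```text
11.7 [-0.20848843 -0.39473342 -0.30212299] [-98.42750568   3.64967937  26.60613059]
[([264, 204, 26, 31, 581], [276.0, 219.8]), ([266, 238, 44, 44, 888], [287.3, 260.7]), ([333, 247, 27, 32, 641], [346.0, 263.6])]
```

View pics/m10.png

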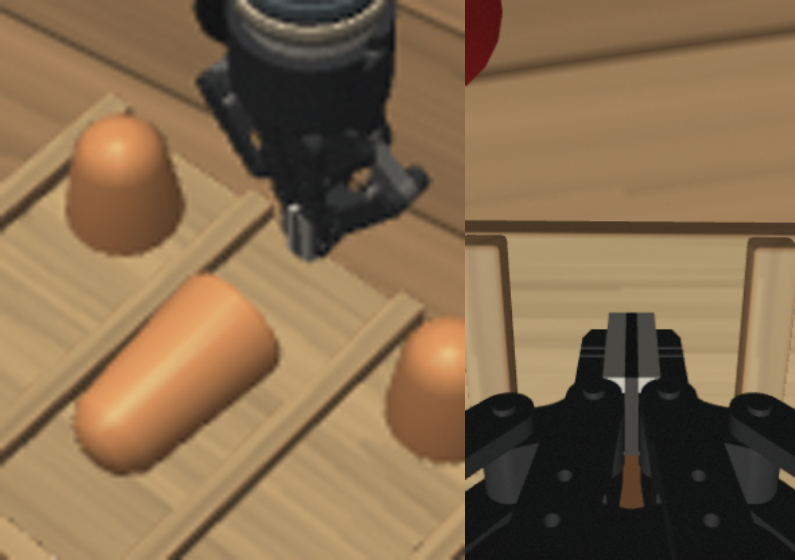

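```bash
python3 - <<'E'
from h import *
for n,u,v,z in(("base right edge",309.8,254.5,.049),("base top",296.5,239,.080),("nose left",266.5,268,.045),("nose right",283,280,.042),("nose far",271.5,279,.042),("tip bottom right",316,235,.0266)):
    print(n,np.round(w2b(onz("scene",u,v,z))*1e3))
E
```

```text
base right edge [-43.  28.  49.]
base top [-40.  -7.  80.]
nose left [ 44. -23.  45.]
nose right [42. 25. 42.]
nose far [57.  4. 42.]
tip bottom right [-107.   -8.   27.]
```

Call:
{"fn": "arm_command", "kwargs": {"series": [[[0, 0, -5, 0], [0, -10, 0, 0], [0, -10, 0, 0], [0, -8, 0, 0], [0, -4, 0, 0], [0, -4, 0, 0], [0, -4, 0, 0], [0, -4, 0, 0], [0, -4, 0, 0], [0, 0, 0, 0]]]}}

```text
t: 12.8
tcp_pos: [0.5285, -0.0176, 0.0277]
tool_rot: [-0.464, 0.534, 0.465, 0.533]
force: [-3.2, -0.1, 1.0]
finger_gap: 0.001
```

```bash
python3 - <<'E'
from h import *
s=status.sense();print(s["t"],s["force"],w2b(s["tcp_pos"])*1e3)
print(orange(save("scene","s11.png")))
E
```

```text
12.8 [-3.23829189 -0.06487121  0.98404465] [-51.12868839  -1.25054309  27.67555587]
[([264, 204, 24, 31, 442], [273.8, 221.3]), ([265, 239, 44, 44, 891], [286.4, 261.8]), ([333, 247, 27, 32, 640], [346.0, 263.6])]
```

Call:
{"fn": "arm_command", "kwargs": {"series": [[[0, -4, 0, 0], [0, -4, 0, 0], [0, -4, 0, 0], [0, -4, 0, 0], [0, -4, 0, 0], [0, -4, 0, 0], [0, -4, 0, 0], [0, -4, 0, 0], [0, -4, 0, 0], [0, -4, 0, 0]]]}}

```text
t: 13.85
tcp_pos: [0.5694, -0.0234, 0.0278]
tool_rot: [-0.464, 0.533, 0.464, 0.533]
force: [-2.1, 0.0, -0.3]
finger_gap: -0.003
```

```bash
python3 - <<'E'
from h import *
s=status.sense();print(s["t"],s["force"],w2b(s["tcp_pos"])*1e3)
print(orange(save("scene","s12.png")))
E
```

```text
13.85 [-2.11932107  0.00586122 -0.2764546 ] [-9.77917403 -1.31406255 27.78841935]
[([333, 247, 27, 32, 642], [346.0, 263.6]), ([255, 251, 42, 45, 885], [274.8, 274.2])]
```

Call:
{"fn": "arm_command", "kwargs": {"series": [[[0, -3, 0, 0], [0, -2, 0, 0], [0, -2, 0, 0], [0, -2, 0, 0], [0, -1, 0, 0], [0, 0, 0, 0]]]}}

```text
t: 14.5
tcp_pos: [0.5785, -0.0246, 0.0278]
tool_rot: [-0.464, 0.533, 0.465, 0.533]
force: [-3.6, -0.0, 1.9]
finger_gap: 0.002
```

Call:
{"fn": "arm_command", "kwargs": {"series": [[[0, -1, 0, 0], [0, -1, 0, 0], [0, -1, 0, 0], [0, 0, 0, 0]]]}}

```text
t: 14.9
tcp_pos: [0.5785, -0.0245, 0.0278]
tool_rot: [-0.463, 0.535, 0.466, 0.531]
force: [-8.1, -0.8, 7.4]
finger_gap: -0.001
```

The force rises while the tool stays put, so the nose is against the batten. I'll back off straight, lift and check.

Call:
{"fn": "arm_command", "kwargs": {"series": [[[0, 2, 0, 0], [0, 4, 0, 0], [0, 10, 0, 0], [0, 20, 0, 0], [0, 20, 0, 0], [-30, 10, 0, 0], [-40, 0, 0, 0], [-40, 20, 0, 0], [-20, 30, 0, 0], [0, 0, 0, 0]]]}}

```text
t: 15.9
tcp_pos: [0.465, -0.0085, 0.1603]
tool_rot: [-0.465, 0.533, 0.464, 0.534]
force: [0.8, 0.2, 0.5]
finger_gap: 0.002
```

```bash
python3 - <<'E'
from h import *
s=status.sense();print(s["t"],s["force"],w2b(s["tcp_pos"])*1e3)
im=save("scene","s13.png")[:,:,::-1];t=save("top","t13.png")[:,:,::-1]
print(orange(im[:,:,::-1]))
a=cv2.resize(im[180:350,190:380],(400,358),interpolation=cv2.INTER_CUBIC);b=cv2.resize(t[140:320,240:430],(400,358),interpolation=cv2.INTER_CUBIC)
z=cv2.resize(im[235:315,235:315],(400,240),interpolation=cv2.INTER_CUBIC)
w=cv2.resize(t[130:340,100:520],(400,200))
cv2.imwrite("pics/fin.png",np.vstack([np.hstack([a,b]),np.hstack([z[:200],w])]))
E
```

```text
15.9 [0.77272278 0.19283309 0.52792065] [-115.25662774   -0.94887002  160.31833484]
[([264, 204, 26, 31, 581], [276.0, 219.8]), ([333, 247, 27, 32, 641], [346.0, 263.6]), ([255, 254, 40, 45, 860], [273.3, 276.1])]
```

View pics/fin.png

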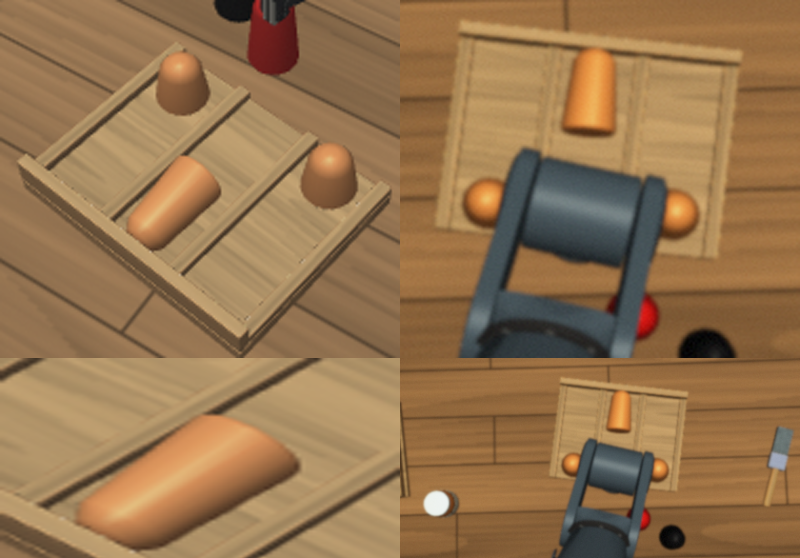

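```bash
python3 - <<'E'
from h import *
print("nose",w2b(onz("top",332.6,163.8,.043))*1e3,"base",w2b(onz("top",320,206.5,.06))*1e3,w2b(onz("top",345,206.5,.06))*1e3)
t=cv2.imread("pics/t13.png");p=[proj("top",b2w(x/1000,-.003,.043)) for x in range(70,122,2)]
for x,q in zip(range(70,122,2),p):
    print(x,np.round(q,1),cv2.getRectSubPix(t,(3,1),tuple(map(float,q)))[0,1][::-1])
E
```

```text
nose [109.96033147   3.61723819  43.        ] base [ 4.07438356 21.62591119 60.        ] [ 10.34733378 -35.63745595  60.        ]
70 [333.6 180.8] [236 168  83]
72 [333.7 180. ] [236 168  82]
74 [333.7 179.2] [237 168  82]
76 [333.8 178.3] [237 169  81]
78 [333.9 177.5] [237 168  82]
80 [334.  176.6] [237 166  82]
82 [334.1 175.8] [236 165  80]
84 [334.2 175. ] [236 163  79]
86 [334.3 174.1] [236 165  78]
88 [334.4 173.3] [235 163  78]
90 [334.5 172.5] [236 163  78]
92 [334.6 171.6] [236 163  78]
94 [334.7 170.8] [236 163  78]
96 [334.8 169.9] [236 161  76]
98 [334.9 169.1] [234 160  74]
100 [334.9 168.3] [234 159  75]
102 [335.  167.4] [230 151  70]
104 [335.1 166.6] [221 141  65]
106 [335.2 165.8] [207 130  61]
108 [335.3 164.9] [189 119  59]
110 [335.4 164.1] [178 121  65]
112 [335.5 163.2] [185 138  83]
114 [335.6 162.4] [194 152  97]
116 [335.7 161.6] [199 159 103]
118 [335.8 160.7] [198 159 104]
120 [335.9 159.9] [196 157 103]
```

The nose meets the batten at board x of about 108 mm, base at about 7 mm, both as expected. I'm handing in.

```bash
python3 -c "
from h import *
print(ticket.sign_off())"
```

```text
the job is handed in; nothing more can be done
None
```

The tall cheese (middle channel) now lies on its side in its own channel with its narrow end against the batten. I handed the job in at about 16 s, well within the 42 s limit, with the gripper clear of everything.

**What happened:** I tipped it with the shut fingertips, then pushed it along the channel until the force rose to about 8 N with the tool no longer moving.

**Failed tries:** The first passes went over or onto the cheese's rounded top, because the visible fingertips stood about 20–30 mm above the reported TCP. One of those passes pressed the fingertips on the cheese's shoulder with about 27 N. The cheese stayed upright, and pushing lower then worked.

**Last checks:**
- **Tall cheese:** In the top view the nose edge is at about 108–110 mm board x, and the batten face is at 107.5 mm. The base is at about 7 mm, which matches full contact.
- **Short cheeses:** Their positions in the scene camera were unchanged to within 0.1 pixel.
- **Jar and brush:** They look undisturbed in the last top view; I did not measure them.

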